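Put the condiments into their matching trays

TASK

Put the white shaker, the white bottle with the wooden top, the small carton and the green tea tin away in the trays on the sink board: each upright in the tray made for its shape and size, flat on the tray's floor, the carton with its long side along the long side of its tray. Keep them upright on the way, let go of all of them, and do not disturb the mug or the washing-up bottle.

Things in the scene. Friction and masses are not known exactly. Their poses are not given: they have to be found in the camera images.
- shaker: small white round shaker with a grey steel top, 35 mm diameter, 74 mm tall, about 0.11 kg, standing loose on the worktop (z = 0). Origin: centre of its underside, z up. Straight sides: grip across any diameter.
- condiment_bottle: large white round bottle with a brown wooden top, 56 mm diameter up to 80 mm height, then tapering to 40 mm at 108 mm and a 41 mm top, 129 mm tall, about 0.33 kg, standing loose on the worktop. Origin: centre of its underside, z up. Grip across any diameter of the body.
- carton: small white and red carton, 30 mm (its x) by 45 mm (its y), 58 mm tall, about 0.12 kg, standing loose on the worktop. Origin: centre of its underside, z up. Grip across the 30 mm.
- tea_tin: green square tea tin with a brass square on the lid, 48 x 48 mm, 80 mm tall, about 0.2 kg, standing loose on the worktop. Origin: centre of its underside, x and y square to its sides, z up.
- small_round_tray: small round dark tray for the shaker, inner diameter 52 mm. Cork floor, fixed on the wooden board over the sink (board top z = 0.022). Origin: centre of its underside, z up; inner floor 5 mm above the origin, walls 5 mm thick, 12 mm high overall (7 mm above the floor). 
- large_round_tray: large round dark tray for the bottle with the wooden top, inner diameter 72 mm. Cork floor, fixed on the wooden board over the sink (board top z = 0.022). Origin: centre of its underside, z up; inner floor 5 mm above the origin, walls 5 mm thick, 12 mm high overall (7 mm above the floor). 
- oblong_tray: oblong dark tray for the carton, inside 46 mm (its x) by 62 mm (its y). Cork floor, fixed on the wooden board over the sink (board top z = 0.022). Origin: centre of its underside, z up; inner floor 5 mm above the origin, walls 5 mm thick, 12 mm high overall (7 mm above the floor). The carton belongs with its y axis along the tray's y axis (either way round).
- square_tray: square dark tray for the tea tin, inside 64 x 64 mm, sides along its x and y. Cork floor, fixed on the wooden board over the sink (board top z = 0.022). Origin: centre of its underside, z up; inner floor 5 mm above the origin, walls 5 mm thick, 12 mm high overall (7 mm above the floor). 
- red_mug: bystander: white mug, red inside, 87 x 113 mm with its handle, 90 mm tall, loose, to the left of the board, z = 0. Origin: centre of its underside.
- wash_bottle: bystander: green washing-up liquid bottle with a white cap, 44 x 66 mm, 214 mm tall, loose, on the far side of the things. Origin: centre of its underside.
Not all that is in view belongs to the job. Of the things that look like the tea_tin, the middle-sized one is meant.

How it is judged:
By the outcome, as a careful person would: the job done as asked, in the order asked, and still so for the second after the job is handed in, with the robot touching nothing.
It also fails if it takes over 112 s, if anything falls off the work surface, if the arm or the gripper's body presses on something with over 40 N, if the wrist force passes 120 N, or if a joint passes its speed limit or range.

ROBOT

A 7-joint arm with a two-finger parallel gripper is mounted at the origin on a cart in front of the work surface, level with it; the furniture and walls round the work are solid. World frame = base frame: x ahead of the robot, y to its left, z up, the work surface at z = 0. Lengths are in m, angles in rad, forces in N, time in s.
With the tool pointing down it reaches from about 0.35 to 0.9 m from the base axis. Payload 19.9 kg.
Tool frame: the origin (TCP) lies on the centre line of the jaws, within the pads' length; the fingertips stand tip_reach ahead of it and the grasp point (between the pads) lies 3 mm ahead of it (tip_reach is the distance from the TCP to the fingertips, in m); z points along the fingers, y is the line along which they close (so a half turn about z gives the same grasp; the last joint's range is limited). The gripper opens to 85 mm and grips with 20 to 120 N. Pads are 22 mm wide; open, the fingers measure 114 mm over their backs; the gripper's body (76 mm by 85 mm) begins 54 mm behind the grasp point. The pads swing forward as they close: fully open they stand 13 mm farther back than shut.
Start: joints at [1.185, 0.417, -0.01, 1.614, 0.005, 1.111, -0.053], TCP at [0.211, -0.588, 0.253] pointing down, gripper open.
Joint ranges: [-2.81, 2.81], [-0.39, 2.02], [-1.27, 1.25], [0.06, 2.57], [-1.19, 4.33], [0.19, 2], [-2.82, 2.82]. Speed limits (rad/s): [1.89, 1.89, 2.39, 2.39, 3.01, 3.01, 3.01].

INTERFACE

Orientations are given as a unit quaternion [x, y, z, w].
In Python, from plant import * gives the robot as it stands.
- The arm moves only by the shell command python3 -m crank 'ROWS' [FORCE]. ROWS is a JSON object whose one key "moves" holds a list of rows, each a list of 7 numbers: the turn, a rotation vector about the world's x, y, z in units of 8 degrees (1.0 is 8 degrees), then the shift along the world's x, y, z in units of 50 mm (1.0 is 50 mm), then the opening, from -1 (shut) to 1 (fully open). A call has exactly 10 rows; each row shifts and turns the commanded pose from where the row before left it; what a row does not reach is not made up. A row lasts 1/10 s, in which the tool goes at most 50 mm and 8.59 degrees, less where a joint would pass 70% of its speed; a pose out of reach is approached as far as the arm can. A call is refused whole if a number of a shift passes 1 or a number of a turn 1, either way. A call with a gripper value outside its range is refused whole. The fingers move at their own pace and stop on an object; FORCE is the grip in N (left out, the last holds). Time passes only in rows, so rows that do not move let the fingers close, or fill a call up. It gives the time, the measured TCP pose, the force, the opening and the grip force at its end, in the units of the state.
- get_obs(): the state, without advancing time (a new reading comes with each control period).
- camera(name): name is "side" or "top"; returns (picture, depth): 480x640x3 uint8, red, green, blue; 480x640 float32, m along the optical axis (not along the pixel's ray), 0 where there is no reading.
- camera_info(name): a dict with "fx", "fy", "cx", "cy" (pixels), "extrinsics" (4x4, takes a point from camera to world coordinates). Camera axes: x right, y down, z forward; pixel columns grow to the right and rows downward; lengths in m; the calibration is good to about 2 mm. A picture is of the moment at which its call begins. camera_info takes no time and is no camera call.
- hand_in(): hands the job in; it is judged then, once.
The state is a dict: "clock": time; "joint_pos": joint angles; "qd": joint speeds; "effort": joint torques, N m; "eef_pos": TCP position; "orientation": TCP orientation; "wrist_force": force on the tool from outside, world axes, zero at the start; "moment": the same for the moment, N m; "gripper_width": opening from 0.0 (shut) to 1.0 (fully open); "gripper_force": force on a finger pad.
Only numpy, scipy, OpenCV 4.12 (cv2) and the standard library are available. Lean on these libraries where they do the work, as an engineer would, in place of code of your own. Each camera call takes 0.05 s, during which the arm holds its last target. There are 200 camera calls.

## Working session

There is one attempt and no reset: what is moved stays moved. The work goes in short steps, Python scripts to look and compute and a shell command to move; the robot and the scene stay as the last step left them, time stands still between calls to the robot, and variables do not carry over. Pictures are saved under pics/ and viewed, at most 14 in all, crops included, and the job is handed in when it is done.

```bash
mkdir -p pics; ls
python3 - <<'E'
from plant import *
import cv2, numpy as np
for n in("top","side"):
    p,d=camera(n); cv2.imwrite(f"pics/{n}0.png",p[...,::-1]); np.savez(f"pics/{n}0.npz",p=p,d=d)
    i=camera_info(n); print(n,i["fx"],i["cx"],i["cy"],np.round(i["extrinsics"],3).tolist())
o=get_obs(); print(o)
try: print(tip_reach)
except Exception as e: print(e)
E
```

```text
pics
top 565.713370675916 314.0467908503371 241.33548885454522 [[0.02, -0.976, 0.215, 0.245], [-1.0, -0.019, 0.004, -0.088], [0.0, -0.215, -0.977, 1.337], [0.0, 0.0, 0.0, 1.0]]
side 478.57882377589317 322.24627984600784 237.43823206740322 [[-0.887, -0.269, 0.374, 0.103], [-0.461, 0.503, -0.732, 0.726], [0.009, -0.822, -0.57, 0.694], [0.0, 0.0, 0.0, 1.0]]
{'clock': 0.1, 'joint_pos': array([ 1.18452239,  0.41792593, -0.01031356,  1.61410616,  0.00473482,
        1.11069651, -0.05302047]), 'qd': array([ 7.52782666e-04, -5.23254253e-04, -7.37232050e-04,  1.15808620e-03,
       -2.31477613e-03, -7.38682960e-06,  3.39357180e-04]), 'effort': array([ 1.31274377e-03, -8.65818429e+01,  6.80011846e-01, -4.35639489e+01,
        1.91782083e-02,  4.77276219e-03,  9.22768345e-05]), 'eef_pos': array([ 0.21113447, -0.58795501,  0.25271879]), 'orientation': array([ 9.85176892e-01,  1.71540613e-01, -1.50690049e-04, -5.35809711e-04]), 'wrist_force': array([-0.09790885,  0.63716694, -1.1020843 ]), 'moment': array([ 0.01397312, -0.02160079,  0.01948471]), 'gripper_force': 0.0, 'gripper_width': 0.99751365337074}
0.022
```

View pics/top0.png

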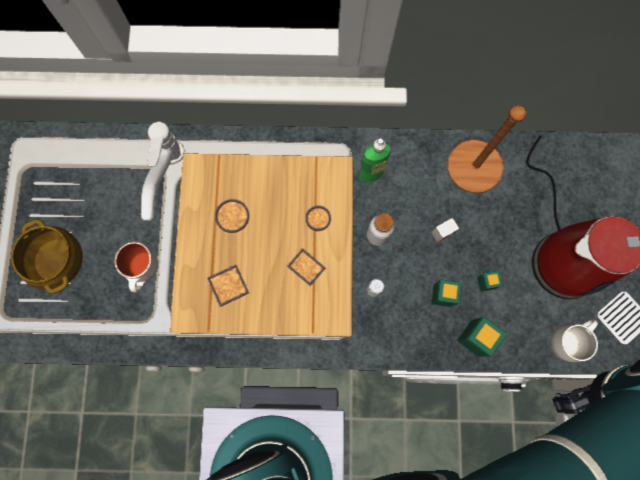

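View pics/side0.png

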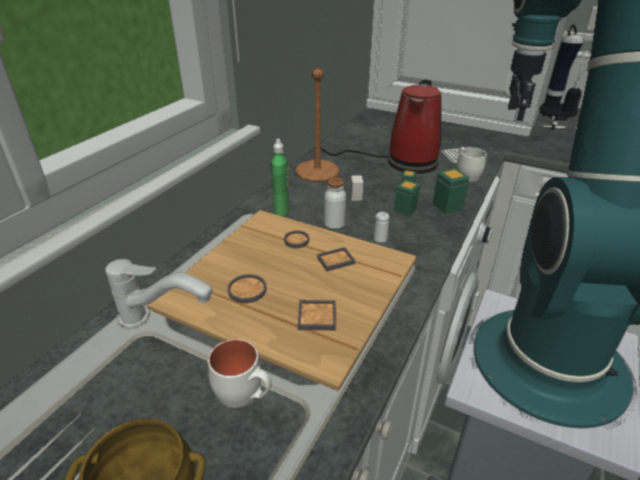

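The top view shows the shaker (375,288), wood-topped bottle (380,229), carton (445,230), mug (133,261) and wash bottle (375,160). The trays are large round (232,216), small round (318,218), oblong (306,266) and square (228,285). There are three tins: (490,281) small, (448,292) middle and (485,337) large. The middle one at (448,292) should be the one meant, which I'll check by size and in a crop.

```bash
cat > h.py <<'E'
import numpy as np, cv2
from plant import *
def cloud(n,d):
    i=camera_info(n); v,u=np.mgrid[:480,:640]
    c=np.stack([(u-i["cx"])/i["fx"]*d,(v-i["cy"])/i["fy"]*d,d],-1)
    E=np.array(i["extrinsics"]); return c@E[:3,:3].T+E[:3,3]
def ray(n,u,v,z):
    i=camera_info(n); E=np.array(i["extrinsics"])
    r=E[:3,:3]@np.array([(u-i["cx"])/i["fx"],(v-i["cy"])/i["fy"],1]); return E[:3,3]+r*(z-E[2,3])/r[2]
def rect(P):  # metric rectangle of xy points
    (cx,cy),(w,h),a=cv2.minAreaRect((P[:,:2]*1000).astype(np.float32)); return np.round([cx,cy,w,h,a],1)
E
python3 - <<'E'
from h import *
f=np.load("pics/top0.npz");p,d=f["p"],f["d"];P=cloud("top",d)
hsv=cv2.cvtColor(p,cv2.COLOR_RGB2HSV)
def show(nm,u,v,r,zlo,zhi):
    s=np.s_[v-r:v+r,u-r:u+r]; Q=P[s]; m=(Q[...,2]>zlo)&(Q[...,2]<zhi)&(d[s]>0)
    q=Q[m]; print(nm,len(q),"zmed",np.median(q[:,2]).round(4),"mean",q.mean(0).round(4),"rect",rect(q), "mid",((q.max(0)+q.min(0))/2).round(4))
show("shaker",375,288,14,.066,.09)
show("bottleTop",384,221,14,.12,.14)
show("carton",445,230,18,.05,.07)
show("tinM",448,292,17,.07,.09)
show("tinS",490,281,13,.02,.12)
show("tinL",485,337,26,.08,.14)
for n,u,v,r in(("Ltray",232,216,22),("Stray",318,218,17),("oblong",306,266,24),("square",228,285,26)):
    s=np.s_[v-r:v+r,u-r:u+r]
    m=(hsv[s][...,2]<95).astype(np.uint8); m=cv2.morphologyEx(m,cv2.MORPH_OPEN,np.ones((2,2),np.uint8))
    yy,xx=np.nonzero(m); q=np.array([ray("top",x+u-r,y+v-r,.034) for x,y in zip(xx,yy)])
    hull=cv2.convexHull((q[:,:2]*1000).astype(np.float32)); M=cv2.minEnclosingCircle(hull)
    print(n,len(q),"rect",rect(q),"circ",np.round(M[0],1),M[1],"medz",np.median(P[s][m>0][:,2]).round(3))
a=cv2.resize(p[245:365,420:520,::-1],None,fx=5,fy=5,interpolation=cv2.INTER_CUBIC)
cv2.imwrite("pics/tins.png",a)
g=np.load("pics/side0.npz");S=cloud("side",g["d"])
Q=S.reshape(-1,3);C=g["p"].reshape(-1,3)
for n,c,R,h in(("shaker",(0,0),0,0),):pass
np.save("pics/S.npy",S)
m=P[...,2]>.3; print("tall things in workspace",np.argwhere(m[120:340,180:560]).shape)
E
```

```text
shaker 173 zmed 0.0721 mean [ 0.4245 -0.2267  0.0722] rect [ 425.2 -227.1   31.4   32.7   35.2] mid [ 0.4248 -0.2268  0.0731]
bottleTop 274 zmed 0.1279 mean [ 0.5588 -0.2366  0.1277] rect [ 559.3 -237.    40.2   39.4   18.7] mid [ 0.5594 -0.2368  0.1269]
carton 257 zmed 0.0579 mean [ 0.5658 -0.3921  0.0578] rect [ 566.8 -393.    30.4   48.1   30.7] mid [ 0.5667 -0.3924  0.0578]
tinM 470 zmed 0.08 mean [ 0.4146 -0.3874  0.0799] rect [ 415.1 -388.4   48.9   48.4   81.4] mid [ 0.4148 -0.3885  0.0785]
tinS 339 zmed 0.0589 mean [ 0.445  -0.4887  0.0542] rect [ 446.6 -492.3   36.2   37.9   10.3] mid [ 0.4468 -0.4923  0.0431]
tinL 915 zmed 0.1027 mean [ 0.3158 -0.4587  0.1016] rect [ 316.6 -461.4   63.3   64.1   52.7] mid [ 0.3171 -0.4613  0.0953]
Ltray 8 rect [587.1 112.8  79.4   3.1  72.3] circ [587.1 112.8] 39.711158752441406 medz 0.028
Stray 12 rect [587.5 -91.    7.3  59.4  88.7] circ [587.5 -91. ] 29.893590927124023 medz 0.028Traceback (most recent call last):
  File "<stdin>", line 17, in <module>
IndexError: too many indices for array: array is 1-dimensional, but 2 were indexed
```

Run:
```python
from h import *
f=np.load("pics/top0.npz");p,d=f["p"],f["d"];P=cloud("top",d)
g=np.load("pics/side0.npz")
def tray(cam,p,n,u,v,r):
    for T in(110,130):
        s=np.s_[v-r:v+r,u-r:u+r]; G=p[s].max(2)
        k=cv2.connectedComponentsWithStats((G<T).astype(np.uint8),connectivity=8)
        j=1+np.argmax(k[2][1:,4]); yy,xx=np.nonzero(k[1]==j)
        q=np.array([ray(cam,x+u-r,y+v-r,.034) for x,y in zip(xx,yy)])
        h=cv2.convexHull((q[:,:2]*1000).astype(np.float32)); e=cv2.minEnclosingCircle(h)
        print(cam,n,T,len(q),"rect",rect(q),"circ",np.round(e[0],1),round(e[1],1))
for a in(("Ltray",232,216,21),("Stray",318,218,17),("oblong",306,266,22),("square",228,285,24)): tray("top",p,*a)
for a in(("Ltray",247,288,24),("Stray",297,239,17),("oblong",336,259,22),("square",317,314,24)): tray("side",g["p"],*a)
cv2.imwrite("pics/tins.png",cv2.resize(p[245:365,420:520,::-1],None,fx=5,fy=5,interpolation=cv2.INTER_CUBIC))
S=cloud("side",g["d"])
# side view cross-check of object tops
for nm,c,h,r in(("shaker",(.425,-.227),.074,.03),("bottle",(.559,-.237),.129,.03),("carton",(.567,-.392),.058,.035),("tinM",(.415,-.388),.08,.045)):
    q=S.reshape(-1,3); m=(np.hypot(q[:,0]-c[0],q[:,1]-c[1])<r)&(abs(q[:,2]-h)<.006); print(nm,m.sum(),rect(q[m]) if m.sum()>5 else "")
```

```text
top Ltray 110 154 rect [591.6 114.7  78.4  77.8  47.8] circ [591.7 115.3] 40.5
top Ltray 130 221 rect [592.1 115.4  81.6  78.7   2.6] circ [591.6 115.2] 41.4
top Stray 110 107 rect [590.  -90.9  59.1  57.1   1.3] circ [589.8 -89.5] 30.4
top Stray 130 143 rect [590.  -90.9  59.1  57.2   1.1] circ [590.  -89.8] 30.7
top oblong 110 117 rect [471.7 -64.8  69.4  53.6  50.9] circ [472.5 -65. ] 42.5
top oblong 130 189 rect [472.  -65.2  71.8  55.7  50.7] circ [472.5 -65. ] 42.5
top square 110 155 rect [424.9 115.2  73.   71.7  26.8] circ [425.4 115.9] 49.3
top square 130 234 rect [425.3 115.8  74.9  73.1  27.8] circ [425.2 115. ] 49.7
side Ltray 110 320 rect [590.  118.9  77.4  87.6  33. ] circ [589.3 118.6] 44.9
side Ltray 130 407 rect [589.4 118.3  80.7  92.2  44.9] circ [589.7 118.7] 46.7
side Stray 110 169 rect [588.5 -85.9  58.   67.2  28.2] circ [588.  -85.8] 35.1
side Stray 130 216 rect [587.7 -84.1  58.   71.4  28.8] circ [587.9 -85.1] 37.1
side oblong 110 271 rect [470.9 -60.8  74.6  66.2  50.9] circ [470.4 -59.7] 46.6Traceback (most recent call last):
  File "<stdin>", line 13, in <module>
  File "<stdin>", line 9, in tray
  File "h.py", line 8, in ray
    i=camera_info(n); E=np.array(i["extrinsics"])
ValueError: time passes only in moves, steps and waits
```

Trays from the top view, with sizes close to those given (mm): large round (591.8,115.3), small round (590,−90.3), oblong (472,−65, long axis at 50.8°), square (425.2,115.3, at 27.3°). The tins measure 38, 48.6 and 64 mm, so the 48 mm, 80 mm tall tin at (448,292) fits. I'll confirm it in the crop and start towards the shaker.

```bash
python3 -m crank '{"moves":[[0,0,0,0.43,0.72,0,1],[0,0,0,0.43,0.72,0,1],[0,0,0,0.43,0.72,0,1],[0,0,0,0.43,0.72,0,1],[0,0,0,0.43,0.72,0,1],[0,0,0,0.43,0.72,0,1],[0,0,0,0.43,0.72,0,1],[0,0,0,0.43,0.72,0,1],[0,0,0,0.42,0.72,0,1],[0,0,0,0.42,0.72,0,1]]}' 40; python3 -c "
import numpy as np,cv2
p=np.load('pics/top0.npz')['p']
cv2.imwrite('pics/tins.png',cv2.resize(p[245:365,420:520,::-1],None,fx=4,fy=4,interpolation=cv2.INTER_CUBIC))"
```

```text
clock: 1.1
eef_pos: [0.4257, -0.2266, 0.2532]
orientation: [0.985, 0.171, -0.0, -0.0]
wrist_force: [0.5, -0.8, -0.3]
gripper_width: 1.0
gripper_force: 0.0
```

View pics/tins.png

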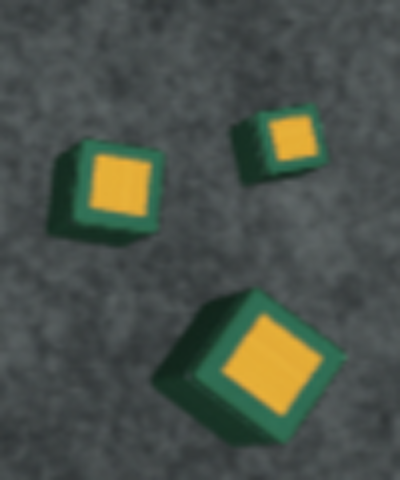

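The crop shows three tins. The one at crop (120,185), image (450,291), is between the other two in size, 48 mm, so it is the one meant. Next: descend on the shaker, grip and lift.

```bash
python3 -m crank '{"moves":[[0,0,0,0,0,-0.6,1],[0,0,0,0,0,-0.8,1],[0,0,0,0,0,-0.8,1],[0,0,0,0,0,-0.8,1],[0,0,0,0,0,-0.6,1],[0,0,0,0,0,-0.3,1],[0,0,0,0,0,-0.2,1],[0,0,0,0,0,0,1],[0,0,0,0,0,0,-1],[0,0,0,0,0,0,-1]]}' 40
python3 -m crank '{"moves":[[0,0,0,0,0,0,-1],[0,0,0,0,0,0,-1],[0,0,0,0,0,0,-1],[0,0,0,0,0,0,-1],[0,0,0,0,0,0,-1],[0,0,0,0,0,0,-1],[0,0,0,0,0,0,-1],[0,0,0,0,0,0,-1],[0,0,0,0,0,0,-1],[0,0,0,0,0,0,-1]]}' 40
```

```text
clock: 2.1
eef_pos: [0.4258, -0.2285, 0.0492]
orientation: [0.985, 0.172, 0.001, 0.0]
wrist_force: [-0.3, 0.5, -0.6]
gripper_width: 0.694
gripper_force: 0.0
clock: 3.1
eef_pos: [0.4256, -0.2284, 0.049]
orientation: [0.985, 0.172, 0.0, 0.0]
wrist_force: [-2.2, 1.2, 11.1]
gripper_width: 0.388
gripper_force: 38.7
```

```bash
python3 -m crank '{"moves":[[0,0,0,0,0,0.3,-1],[0,0,0,0,0,0.6,-1],[0,0,0,0,0,0.6,-1],[0,0,0,0,0,0.5,-1],[0,0,0,0.4,0.4,0,-1],[0,0,0,0.6,0.5,0,-1],[0,0,0,0.7,0.6,0,-1],[0,0,0,0.7,0.6,0,-1],[0,0,0,0.6,0.4,0,-1],[0,0,0,0.3,0.26,0,-1]]}' 40
python3 - <<'E'
from h import *
p,d=camera("top"); cv2.imwrite("pics/t1.png",cv2.resize(p[130:330,170:400,::-1],None,fx=3,fy=3)); print(np.round(get_obs()["eef_pos"],4))
E
```

```text
clock: 4.1
eef_pos: [0.5922, -0.0877, 0.1484]
orientation: [0.985, 0.173, 0.0, -0.0]
wrist_force: [-0.3, -0.4, -0.3]
gripper_width: 0.391
gripper_force: 40.2
[ 0.5933 -0.0859  0.1484]
```

View pics/t1.png

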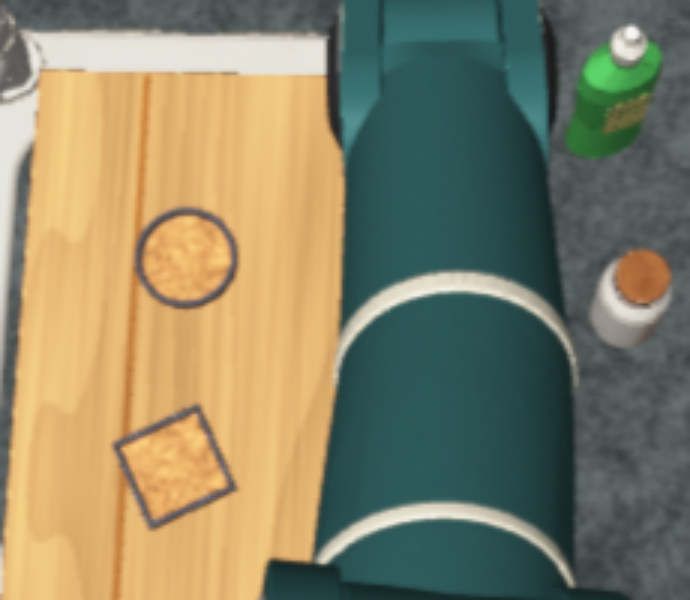

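The crop shows the arm over the small tray, with the bottle and wash bottle untouched. I'll settle there, descend and check x and y.

```bash
python3 -m crank '{"moves":[[0,0,0,0,0,0,-1],[0,0,0,0,0,-0.2,-1],[0,0,0,0,0,-0.3,-1],[0,0,0,0,0,-0.3,-1],[0,0,0,0,0,-0.2,-1],[0,0,0,0,0,0,-1],[0,0,0,0,0,0,-1],[0,0,0,0,0,0,-1],[0,0,0,0,0,0,-1],[0,0,0,0,0,0,-1]]}' 40
python3 - <<'E'
from h import *
p,d=camera("side"); cv2.imwrite("pics/s1.png",cv2.resize(p[130:330,200:430,::-1],None,fx=3,fy=3)); print(np.round(get_obs()["eef_pos"],4))
E
```

```text
clock: 5.15
eef_pos: [0.5905, -0.0902, 0.0987]
orientation: [0.985, 0.172, 0.0, 0.0]
wrist_force: [0.4, 0.7, -1.4]
gripper_width: 0.39
gripper_force: 40.2
[ 0.5904 -0.0903  0.0986]
```

View pics/s1.png

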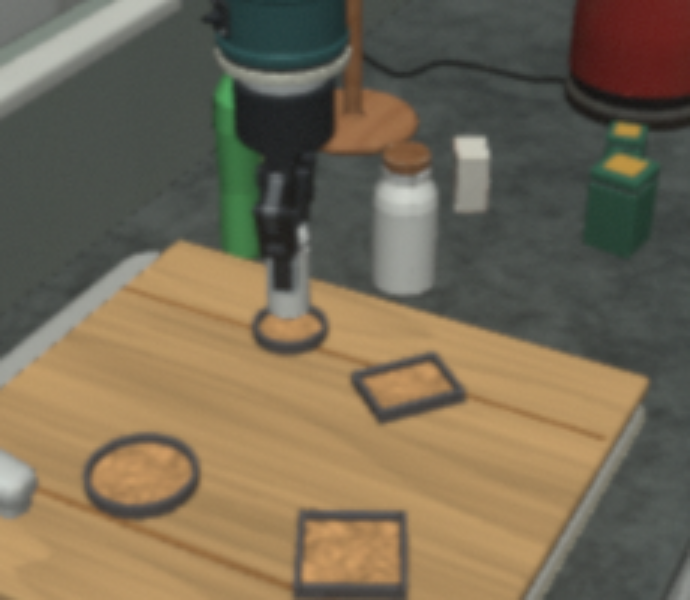

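The shaker hangs upright over the small round tray, crop (288,300). Lower, release, rise.

```bash
python3 -m crank '{"moves":[[0,0,0,0,0,-0.2,-1],[0,0,0,0,0,-0.15,-1],[0,0,0,0,0,-0.1,-1],[0,0,0,0,0,0,-1],[0,0,0,0,0,0,-1],[0,0,0,0,0,0,-1],[0,0,0,0,0,0,1],[0,0,0,0,0,0,1],[0,0,0,0,0,0,1],[0,0,0,0,0,0,1]]}' 40
python3 -m crank '{"moves":[[0,0,0,0,0,0,1],[0,0,0,0,0,0,1],[0,0,0,0,0,0,1],[0,0,0,0,0,0.3,1],[0,0,0,0,0,0.6,1],[0,0,0,0,0,0.8,1],[0,0,0,0,0,0.8,1],[0,0,0,0,0,0.3,1],[0,0,0,0,0,0,1],[0,0,0,0,0,0,1]]}' 40
```

```text
clock: 6.2
eef_pos: [0.5902, -0.0903, 0.0757]
orientation: [0.985, 0.172, -0.0, -0.0]
wrist_force: [-0.1, 0.4, -0.3]
gripper_width: 1.0
gripper_force: 0.0
clock: 7.2
eef_pos: [0.59, -0.0902, 0.2157]
orientation: [0.985, 0.172, -0.0, 0.0]
wrist_force: [-0.4, 0.4, -0.7]
gripper_width: 1.003
gripper_force: 0.0
```

```bash
python3 -m crank '{"moves":[[0,0,0,-0.1,-0.4,0,1],[0,0,0,-0.1,-0.6,0,1],[0,0,0,-0.15,-0.7,0,1],[0,0,0,-0.15,-0.7,0,1],[0,0,0,-0.1,-0.4,0,1],[0,0,0,0,-0.13,0,1],[0,0,0,0,0,0,1],[0,0,0,0,0,0,1],[0,0,0,0,0,-0.2,1],[0,0,0,0,0,-0.4,1]]}' 60
python3 -m crank '{"moves":[[0,0,0,0,0,-0.5,1],[0,0,0,0,0,-0.5,1],[0,0,0,0,0,-0.5,1],[0,0,0,0,0,-0.3,1],[0,0,0,0,0,-0.2,1],[0,0,0,0,0,0,1],[0,0,0,0,0,0,1],[0,0,0,0,0,0,-1],[0,0,0,0,0,0,-1],[0,0,0,0,0,0,-1]]}' 60
python3 -m crank '{"moves":[[0,0,0,0,0,0,-1],[0,0,0,0,0,0,-1],[0,0,0,0,0,0,-1],[0,0,0,0,0,0,-1],[0,0,0,0,0,0,-1],[0,0,0,0,0,0,-1],[0,0,0,0,0,0,-1],[0,0,0,0,0,0,-1],[0,0,0,0,0,0,-1],[0,0,0,0,0,0,-1]]}' 60
```

```text
clock: 8.2
eef_pos: [0.5612, -0.2357, 0.186]
orientation: [0.985, 0.172, 0.001, 0.0]
wrist_force: [0.9, -1.0, -0.4]
gripper_width: 1.001
gripper_force: 0.0
clock: 9.2
eef_pos: [0.561, -0.237, 0.087]
orientation: [0.985, 0.171, 0.001, 0.0]
wrist_force: [-0.4, 0.7, 9.9]
gripper_width: 0.608
gripper_force: 61.1
clock: 10.2
eef_pos: [0.5609, -0.2369, 0.087]
orientation: [0.985, 0.172, 0.001, 0.0]
wrist_force: [-1.7, 0.4, 9.3]
gripper_width: 0.612
gripper_force: 61.2
```

```bash
python3 -m crank '{"moves":[[0,0,0,0,0,0,1],[0,0,0,0,0,0,1],[0,0,0,0,0,0,1],[0,0,0,0,0,0,1],[0,0,0,0,0,-0.05,1],[0,0,0,0,0,-0.05,1],[0,0,0,0,0,0,1],[0,0,0,0,0,0,1],[0,0,0,0,0,0,-1],[0,0,0,0,0,0,-1]]}' 60
python3 -m crank '{"moves":[[0,0,0,0,0,0,-1],[0,0,0,0,0,0,-1],[0,0,0,0,0,0,-1],[0,0,0,0,0,0,-1],[0,0,0,0,0,0,-1],[0,0,0,0,0,0.1,-1],[0,0,0,0,0,0.3,-1],[0,0,0,0,0,0.5,-1],[0,0,0,0,0,0.1,-1],[0,0,0,0,0,0,-1]]}' 60
python3 - <<'E'
from h import *
p,d=camera("side"); cv2.imwrite("pics/s2.png",cv2.resize(p[130:330,200:430,::-1],None,fx=3,fy=3)); print(np.round(get_obs()["eef_pos"],4))
E
```

```text
clock: 11.2
eef_pos: [0.5603, -0.2367, 0.0809]
orientation: [0.985, 0.172, 0.0, 0.0]
wrist_force: [-0.6, 0.1, -0.6]
gripper_width: 0.691
gripper_force: 0.0
clock: 12.2
eef_pos: [0.5607, -0.2369, 0.132]
orientation: [0.985, 0.171, 0.001, 0.001]
wrist_force: [-0.8, -0.2, -3.5]
gripper_width: 0.613
gripper_force: 63.6
[ 0.5602 -0.2367  0.1309]
```

View pics/s2.png

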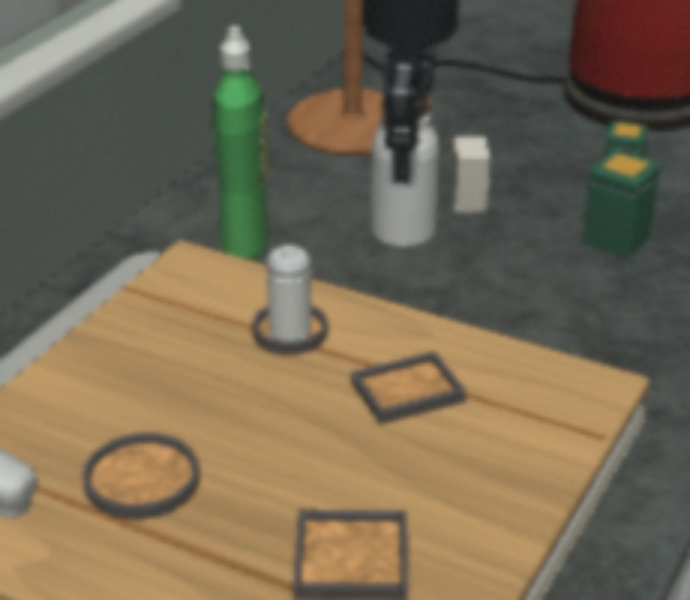

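The bottle is held upright at crop (403,190), and the shaker stands inside the small tray at (290,300). I'll lift over the shaker and carry the bottle to the large tray.

```bash
python3 -m crank '{"moves":[[0,0,0,0,0,0.4,-1],[0,0,0,0,0,0.6,-1],[0,0,0,0,0,0.5,-1],[0,0,0,0,0,0.1,-1],[0,0,0,0,0.3,0,-1],[0,0,0,0.05,0.5,0,-1],[0,0,0,0.05,0.6,0,-1],[0,0,0,0.05,0.6,0,-1],[0,0,0,0.1,0.7,0,-1],[0,0,0,0.1,0.7,0,-1]]}' 60
python3 -m crank '{"moves":[[0,0,0,0.1,0.7,0,-1],[0,0,0,0.05,0.7,0,-1],[0,0,0,0.05,0.7,0,-1],[0,0,0,0.05,0.7,0,-1],[0,0,0,0.03,0.6,0,-1],[0,0,0,0,0.24,0,-1],[0,0,0,0,0,0,-1],[0,0,0,0,0,-0.4,-1],[0,0,0,0,0,-0.6,-1],[0,0,0,0,0,-0.4,-1]]}' 60
python3 -m crank '{"moves":[[0,0,0,0,0,-0.2,-1],[0,0,0,0,0,-0.1,-1],[0,0,0,0,0,0,-1],[0,0,0,0,0,0,-1],[0,0,0,0,0,0,-1],[0,0,0,0,0,0,-1],[0,0,0,0,0,0,-1],[0,0,0,0,0,0,-1],[0,0,0,0,0,0,-1],[0,0,0,0,0,0,-1]]}' 60
```

```text
clock: 13.25
eef_pos: [0.5768, -0.0647, 0.2088]
orientation: [0.985, 0.172, -0.001, -0.001]
wrist_force: [0.8, 0.6, -2.8]
gripper_width: 0.615
gripper_force: 64.1
clock: 14.25
eef_pos: [0.5907, 0.1138, 0.138]
orientation: [0.985, 0.171, -0.001, 0.0]
wrist_force: [0.7, -0.1, -2.8]
gripper_width: 0.608
gripper_force: 64.0
clock: 15.25
eef_pos: [0.5918, 0.1153, 0.1258]
orientation: [0.985, 0.172, -0.0, -0.0]
wrist_force: [-0.6, -0.2, -3.9]
gripper_width: 0.613
gripper_force: 64.0
```

```bash
python3 -m crank '{"moves":[[0,0,0,0,0,-0.15,-1],[0,0,0,0,0,-0.13,-1],[0,0,0,0,0,-0.05,-1],[0,0,0,0,0,0,-1],[0,0,0,0,0,0,-1],[0,0,0,0,0,0,-1],[0,0,0,0,0,0,-1],[0,0,0,0,0,0,-1],[0,0,0,0,0,0,-1],[0,0,0,0,0,0,-1]]}' 60
python3 - <<'E'
from h import *
p,d=camera("side"); cv2.imwrite("pics/s3.png",cv2.resize(p[150:350,180:410,::-1],None,fx=3,fy=3)); print(np.round(get_obs()["eef_pos"],4))
E
```

```text
clock: 16.25
eef_pos: [0.5918, 0.1153, 0.1093]
orientation: [0.985, 0.172, 0.0, -0.0]
wrist_force: [0.2, 0.3, -3.2]
gripper_width: 0.61
gripper_force: 64.0
[0.5917 0.1153 0.1093]
```

View pics/s3.png

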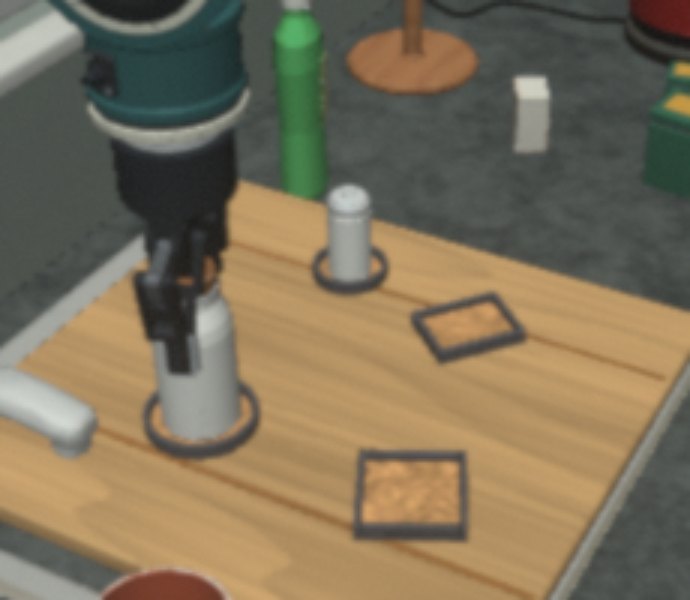

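The bottle stands inside the large tray at crop (200,400), about 1 mm up and clear of the tap. Lower 1 mm, release, rise, then go to the carton turning +101°.

```bash
python3 -m crank '{"moves":[[0,0,0,0,0,-0.03,-1],[0,0,0,0,0,0,-1],[0,0,0,0,0,0,-1],[0,0,0,0,0,0,1],[0,0,0,0,0,0,1],[0,0,0,0,0,0,1],[0,0,0,0,0,0,1],[0,0,0,0,0,0,1],[0,0,0,0,0,0,1],[0,0,0,0,0,0.2,1]]}' 60
python3 -m crank '{"moves":[[0,0,0,0,0,0.4,1],[0,0,0,0,0,0.6,1],[0,0,0,0,0,0.7,1],[0,0,0,0,0,0.7,1],[0,0,0,0,0,0.4,1],[0,0,0.9,0,-0.3,0,1],[0,0,0.9,-0.05,-0.5,0,1],[0,0,0.9,-0.05,-0.6,0,1],[0,0,0.9,-0.05,-0.7,0,1],[0,0,0.9,-0.05,-0.8,0,1]]}' 40
python3 -m crank '{"moves":[[0,0,0.9,-0.05,-0.8,0,1],[0,0,0.9,-0.05,-0.8,0,1],[0,0,0.9,-0.05,-0.8,0,1],[0,0,0.9,-0.05,-0.8,0,1],[0,0,0.9,-0.05,-0.8,0,1],[0,0,0.9,-0.05,-0.8,0,1],[0,0,0.9,0,-0.8,0,1],[0,0,0.9,0,-0.8,0,1],[0,0,0.9,0,-0.6,0,1],[0,0,0,0,0,0,1]]}' 40
python3 - <<'E'
from h import *
from scipy.spatial.transform import Rotation as R
o=get_obs();y=R.from_quat(o["orientation"]).as_matrix()[:,1];print(np.round(o["eef_pos"],4),np.degrees(np.arctan2(y[1],y[0])),np.round(o["joint_pos"],2))
p,d=camera("side"); cv2.imwrite("pics/s4.png",cv2.resize(p[100:360,180:500,::-1],None,fx=2.3,fy=2.3))
E
```

```text
clock: 17.3
eef_pos: [0.5911, 0.1151, 0.1171]
orientation: [0.985, 0.172, -0.001, -0.0]
wrist_force: [0.9, -0.1, -0.1]
gripper_width: 1.001
gripper_force: 0.0
clock: 18.3
eef_pos: [0.5815, -0.0302, 0.2587]
orientation: [0.882, 0.471, 0.0, 0.0]
wrist_force: [1.5, -1.2, -0.1]
gripper_width: 1.0
gripper_force: 0.0
clock: 19.3
eef_pos: [0.5651, -0.3847, 0.2576]
orientation: [0.496, 0.868, -0.001, -0.0]
wrist_force: [0.8, -0.6, -1.3]
gripper_width: 1.001
gripper_force: 0.0
[ 0.5651 -0.3847  0.2576] 30.518517214257137 [ 0.91  0.57 -0.53  1.43  0.3   1.22  0.87]
```

View pics/s4.png

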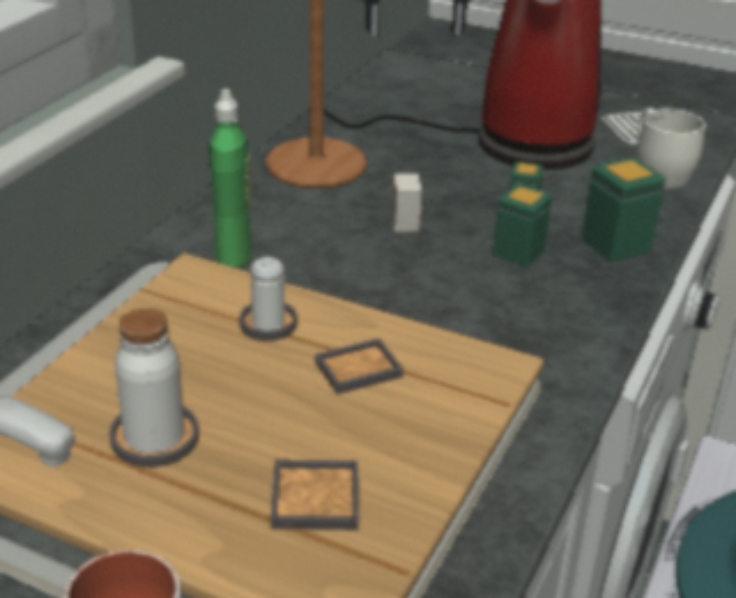

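The bottle (crop 150,390) and shaker (268,300) stand in their trays, and the jaws are above the carton (407,200) at 30.5°. Adjust y and descend.

```bash
python3 -m crank '{"moves":[[0,0,0,0,-0.25,0,1],[0,0,0,0,0,-0.4,1],[0,0,0,0,0,-0.6,1],[0,0,0,0,0,-0.7,1],[0,0,0,0,0,-0.7,1],[0,0,0,0,0,-0.7,1],[0,0,0,0,0,-0.6,1],[0,0,0,0,0,-0.4,1],[0,0,0,0,0,-0.25,1],[0,0,0,0,0,0,1]]}' 40
python3 -m crank '{"moves":[[0,0,0,0,0,0,1],[0,0,0,0,0,0,1],[0,0,0,0,0,0,-1],[0,0,0,0,0,0,-1],[0,0,0,0,0,0,-1],[0,0,0,0,0,0,-1],[0,0,0,0,0,0,-1],[0,0,0,0,0,0,-1],[0,0,0,0,0,0,-1],[0,0,0,0,0,0,-1]]}' 40
```

```text
clock: 20.35
eef_pos: [0.5666, -0.3918, 0.0394]
orientation: [0.496, 0.869, 0.0, -0.001]
wrist_force: [-0.5, -0.1, 0.7]
gripper_width: 1.004
gripper_force: 0.0
clock: 21.35
eef_pos: [0.5669, -0.3923, 0.0405]
orientation: [0.496, 0.868, -0.0, 0.0]
wrist_force: [-0.9, -0.6, 5.8]
gripper_width: 0.346
gripper_force: 40.2
```

```bash
python3 -m crank '{"moves":[[0,0,0,0,0,0.2,-1],[0,0,0,0,0,0.4,-1],[0,0,0,0,0,0.5,-1],[0,0,0,0,0,0.5,-1],[0,0,0,0,0,0.4,-1],[0,0,-0.5,-0.1,0.4,0,-1],[0,0,-0.7,-0.2,0.6,0,-1],[0,0,-0.7,-0.2,0.6,0,-1],[0,0,-0.7,-0.2,0.7,0,-1],[0,0,-0.7,-0.2,0.7,0,-1]]}' 40
python3 -m crank '{"moves":[[0,0,-0.7,-0.2,0.7,0,-1],[0,0,-0.7,-0.2,0.7,0,-1],[0,0,-0.7,-0.2,0.7,0,-1],[0,0,-0.7,-0.2,0.6,0,-1],[0,0,-0.7,-0.2,0.5,0,-1],[0,0,-0.7,0,0.3,0,-1],[0,0,-0.7,0,0.05,0,-1],[0,0,-0.5,0,0,0,-1],[0,0,0,0,0,0,-1],[0,0,0,0,0,0,-1]]}' 40
python3 - <<'E'
from h import *
from scipy.spatial.transform import Rotation as R
o=get_obs();y=R.from_quat(o["orientation"]).as_matrix()[:,1];print(np.round(o["eef_pos"],4),np.degrees(np.arctan2(y[1],y[0])),np.round(o["joint_pos"],2))
E
```

```text
clock: 22.35
eef_pos: [0.5214, -0.241, 0.1418]
orientation: [0.683, 0.731, 0.0, 0.001]
wrist_force: [1.1, 0.3, -1.7]
gripper_width: 0.345
gripper_force: 39.6
clock: 23.35
eef_pos: [0.472, -0.0646, 0.1411]
orientation: [0.902, 0.431, 0.0, 0.0]
wrist_force: [-0.2, -0.6, -0.8]
gripper_width: 0.346
gripper_force: 39.7
[ 0.472  -0.0646  0.1411] -38.902846771267384 [ 0.38  0.33 -0.35  2.06  0.16  0.77 -0.75]
```

```bash
python3 -m crank '{"moves":[[0,0,0,0,0,-0.3,-1],[0,0,0,0,0,-0.4,-1],[0,0,0,0,0,-0.4,-1],[0,0,0,0,0,-0.2,-1],[0,0,0,0,0,-0.1,-1],[0,0,0,0,0,-0.04,-1],[0,0,0,0,0,0,-1],[0,0,0,0,0,0,-1],[0,0,0,0,0,0,-1],[0,0,0,0,0,0,-1]]}' 40
python3 - <<'E'
from h import *
p,d=camera("side"); cv2.imwrite("pics/s5.png",cv2.resize(p[150:350,220:450,::-1],None,fx=3,fy=3)); print(np.round(get_obs()["eef_pos"],4))
E
```

```text
clock: 24.35
eef_pos: [0.472, -0.0647, 0.0686]
orientation: [0.903, 0.43, 0.0, 0.0]
wrist_force: [0.0, 0.5, -1.0]
gripper_width: 0.35
gripper_force: 39.8
[ 0.4719 -0.0647  0.0685]
```

View pics/s5.png

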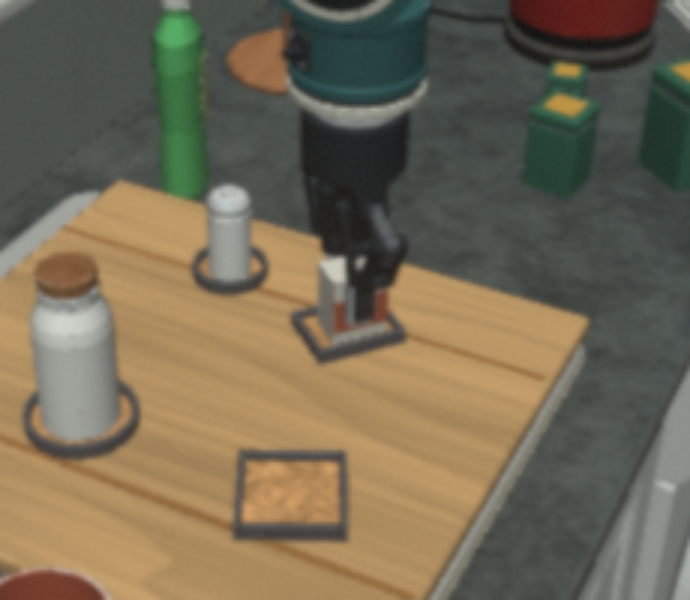

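The carton is inside the oblong tray at crop (350,310), with its long side along the tray. Lower 1 mm, release, rise, then go to the middle tin.

```bash
python3 -m crank '{"moves":[[0,0,0,0,0,-0.02,-1],[0,0,0,0,0,0,-1],[0,0,0,0,0,0,-1],[0,0,0,0,0,0,1],[0,0,0,0,0,0,1],[0,0,0,0,0,0,1],[0,0,0,0,0,0,1],[0,0,0,0,0,0,1],[0,0,0,0,0,0,1],[0,0,0,0,0,0.2,1]]}' 40
python3 -m crank '{"moves":[[0,0,0,0,0,0.5,1],[0,0,0,0,0,0.7,1],[0,0,0,0,0,0.7,1],[0,0,0,0,0,0.5,1],[0,0,0,0,0,0.2,1],[0,0,0.4,-0.1,-0.4,0,1],[0,0,0.4,-0.1,-0.6,0,1],[0,0,0.4,-0.15,-0.7,0,1],[0,0,0.4,-0.15,-0.7,0,1],[0,0,0.4,-0.15,-0.8,0,1]]}' 40
python3 -m crank '{"moves":[[0,0,0.4,-0.15,-0.8,0,1],[0,0,0.4,-0.1,-0.8,0,1],[0,0,0.4,-0.1,-0.7,0,1],[0,0,0.4,-0.1,-0.6,0,1],[0,0,0.19,-0.04,-0.37,0,1],[0,0,0,0,0,0,1],[0,0,0,0,0,0,1],[0,0,0,0,0,0,1],[0,0,0,0,0,0,1],[0,0,0,0,0,0,1]]}' 40
python3 - <<'E'
from h import *
from scipy.spatial.transform import Rotation as R
o=get_obs();y=R.from_quat(o["orientation"]).as_matrix()[:,1];print(np.round(o["eef_pos"],4),np.degrees(np.arctan2(y[1],y[0])),np.round(o["joint_pos"],2))
p,d=camera("side"); cv2.imwrite("pics/s6.png",cv2.resize(p[100:360,180:500,::-1],None,fx=2.3,fy=2.3))
E
```

```text
clock: 25.4
eef_pos: [0.4711, -0.0646, 0.0768]
orientation: [0.903, 0.43, -0.001, -0.001]
wrist_force: [0.0, 0.1, -0.0]
gripper_width: 1.001
gripper_force: 0.0
clock: 26.4
eef_pos: [0.4386, -0.2255, 0.2072]
orientation: [0.833, 0.553, -0.0, -0.0]
wrist_force: [-0.0, 0.9, 0.3]
gripper_width: 1.003
gripper_force: 0.0
clock: 27.4
eef_pos: [0.415, -0.3876, 0.2074]
orientation: [0.759, 0.652, -0.0, 0.0]
wrist_force: [0.7, -0.0, 0.1]
gripper_width: 1.002
gripper_force: 0.0
[ 0.415  -0.3876  0.2074] -8.681520261951682 [ 0.91  0.38 -0.26  1.8   0.12  0.98  0.45]
```

View pics/s6.png

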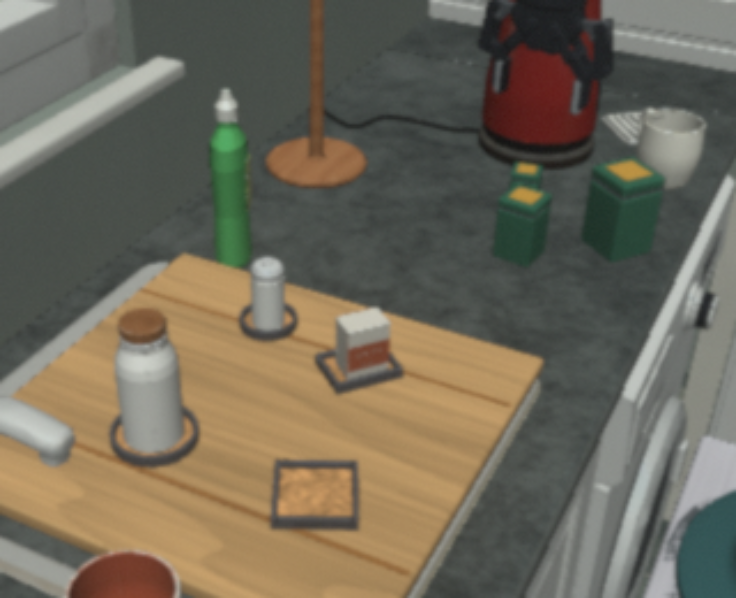

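The carton stands in its tray at crop (363,345), and the open jaws are above the middle tin. Descend, grip and lift.

```bash
python3 -m crank '{"moves":[[0,0,0,0,0,-0.4,1],[0,0,0,0,0,-0.6,1],[0,0,0,0,0,-0.6,1],[0,0,0,0,0,-0.6,1],[0,0,0,0,0,-0.5,1],[0,0,0,0,0,-0.25,1],[0,0,0,0,0,-0.1,1],[0,0,0,0,0,0,1],[0,0,0,0,0,0,1],[0,0,0,0,0,0,-1]]}' 50
python3 -m crank '{"moves":[[0,0,0,0,0,0,-1],[0,0,0,0,0,0,-1],[0,0,0,0,0,0,-1],[0,0,0,0,0,0,-1],[0,0,0,0,0,0,-1],[0,0,0,0,0,0,-1],[0,0,0,0,0,0,-1],[0,0,0,0,0,0,-1],[0,0,0,0,0,0,-1],[0,0,0,0,0,0,-1]]}' 50
python3 -m crank '{"moves":[[0,0,0,0,0,0.2,-1],[0,0,0,0,0,0.4,-1],[0,0,0,0,0,0.6,-1],[0,0,0,0,0,0.6,-1],[0,0,0,0,0,0.6,-1],[0,0,0,0,0,0.4,-1],[0,0,0,0,0,0.2,-1],[0,0,0,0,0,0,-1],[0,0,0,0,0,0,-1],[0,0,0,0,0,0,-1]]}' 50
```

```text
clock: 28.45
eef_pos: [0.4152, -0.3886, 0.0558]
orientation: [0.759, 0.651, 0.0, 0.001]
wrist_force: [-0.7, -0.5, -0.8]
gripper_width: 0.857
gripper_force: 0.0
clock: 29.45
eef_pos: [0.415, -0.3885, 0.0555]
orientation: [0.759, 0.651, -0.0, 0.0]
wrist_force: [-1.6, 1.5, 7.1]
gripper_width: 0.554
gripper_force: 51.0
clock: 30.45
eef_pos: [0.4143, -0.3878, 0.2035]
orientation: [0.759, 0.651, -0.0, -0.001]
wrist_force: [-1.0, -0.1, -2.3]
gripper_width: 0.557
gripper_force: 51.9
```

```bash
python3 -m crank '{"moves":[[0,0,0.3,0,0.3,0,-1],[0,0,0.3,0,0.5,0,-1],[0,0,0.3,0,0.6,0,-1],[0,0,0.3,0,0.7,0,-1],[0,0,0.3,0.05,0.8,0,-1],[0,0,0.3,0.05,0.8,0,-1],[0,0,0.3,0.05,0.8,0,-1],[0,0,0.3,0.05,0.8,0,-1],[0,0,0.3,0,0.8,0,-1],[0,0,0.3,0,0.8,0,-1]]}' 50
python3 -m crank '{"moves":[[0,0,0.3,0,0.8,0,-1],[0,0,0.3,0,0.8,0,-1],[0,0,0.3,0,0.7,0,-1],[0,0,0.3,0,0.5,0,-1],[0,0,0.3,0,0.3,0,-1],[0,0,0,0,0.08,0,-1],[0,0,0,0,0,0,-1],[0,0,0,0,0,-0.4,-1],[0,0,0,0,0,-0.6,-1],[0,0,0,0,0,-0.5,-1]]}' 50
python3 -m crank '{"moves":[[0,0,0,0,0,-0.4,-1],[0,0,0,0,0,-0.2,-1],[0,0,0,0,0,0,-1],[0,0,0,0,0,0,-1],[0,0,0,0,0,0,-1],[0,0,0,0,0,0,-1],[0,0,0,0,0,0,-1],[0,0,0,0,0,0,-1],[0,0,0,0,0,0,-1],[0,0,0,0,0,0,-1]]}' 50
python3 - <<'E'
from h import *
from scipy.spatial.transform import Rotation as R
o=get_obs();y=R.from_quat(o["orientation"]).as_matrix()[:,1];print(np.round(o["eef_pos"],4),np.degrees(np.arctan2(y[1],y[0])),np.round(o["joint_pos"],2))
E
```

```text
clock: 31.45
eef_pos: [0.4239, -0.0411, 0.2043]
orientation: [0.605, 0.796, -0.0, -0.0]
wrist_force: [0.6, 0.3, -1.4]
gripper_width: 0.558
gripper_force: 51.8
clock: 32.45
eef_pos: [0.4247, 0.1141, 0.1285]
orientation: [0.522, 0.853, -0.0, 0.0]
wrist_force: [1.0, -1.1, -1.8]
gripper_width: 0.553
gripper_force: 52.1
clock: 33.45
eef_pos: [0.4248, 0.1158, 0.0998]
orientation: [0.52, 0.854, -0.0, 0.0]
wrist_force: [-0.3, 0.3, -2.4]
gripper_width: 0.555
gripper_force: 52.1
[0.4248 0.1158 0.0998] 27.276247010665813 [ 0.2   0.39 -0.62  2.16  0.36  0.69 -0.19]
```

```bash
python3 -m crank '{"moves":[[0,0,0,0,0,-0.15,-1],[0,0,0,0,0,-0.1,-1],[0,0,0,0,0,-0.07,-1],[0,0,0,0,0,-0.02,-1],[0,0,0,0,0,0,-1],[0,0,0,0,0,0,-1],[0,0,0,0,0,0,-1],[0,0,0,0,0,0,-1],[0,0,0,0,0,0,-1],[0,0,0,0,0,0,-1]]}' 50
python3 - <<'E'
from h import *
p,d=camera("side"); cv2.imwrite("pics/s7.png",cv2.resize(p[180:380,200:430,::-1],None,fx=3,fy=3)); print(np.round(get_obs()["eef_pos"],4))
E
```

```text
clock: 34.45
eef_pos: [0.4247, 0.1158, 0.0828]
orientation: [0.52, 0.854, -0.0, -0.0]
wrist_force: [-0.1, -0.3, -2.0]
gripper_width: 0.554
gripper_force: 52.3
[0.4248 0.1158 0.0828]
```

View pics/s7.png

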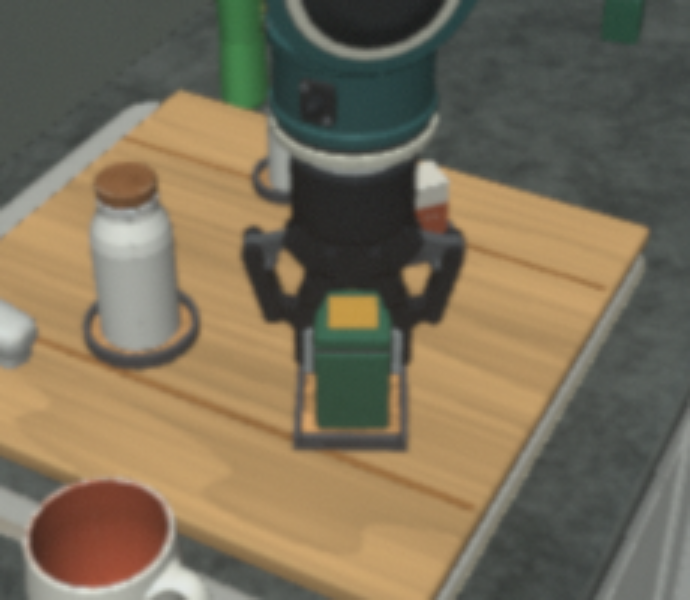

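The tin is square and centred in the square tray at crop (352,370). Release, rise, clear the view and check.

```bash
python3 -m crank '{"moves":[[0,0,0,0,0,-0.01,-1],[0,0,0,0,0,0,-1],[0,0,0,0,0,0,-1],[0,0,0,0,0,0,1],[0,0,0,0,0,0,1],[0,0,0,0,0,0,1],[0,0,0,0,0,0,1],[0,0,0,0,0,0,1],[0,0,0,0,0,0,1],[0,0,0,0,0,0.2,1]]}' 50
python3 -m crank '{"moves":[[0,0,0,0,0,0.5,1],[0,0,0,0,0,0.7,1],[0,0,0,0,0,0.8,1],[0,0,0,0,0,0.8,1],[0,0,0,0,0,0.4,1],[0,0,0,0,-0.4,0,1],[0,0,0,0,-0.7,0,1],[0,0,0,0,-0.8,0,1],[0,0,0,0,-0.8,0,1],[0,0,0,0,-0.8,0,1]]}' 50
python3 -m crank '{"moves":[[0,0,0,0,-0.8,0,1],[0,0,0,0,-0.8,0,1],[0,0,0,0,-0.8,0,1],[0,0,0,0,-0.8,0,1],[0,0,0,0,-0.8,0,1],[0,0,0,0,-0.8,0,1],[0,0,0,0,-0.5,0,1],[0,0,0,0,-0.2,0,1],[0,0,0,0,0,0,1],[0,0,0,0,0,0,1]]}' 50
python3 - <<'E'
from h import *
p,d=camera("top");q,_=camera("side")
P=cloud("top",d)
for nm,(x,y),r,h in(("shaker",(.590,-.0903),.022,.101),("bottle",(.5918,.1153),.024,.156),("carton",(.472,-.065),.035,.085),("tin",(.4252,.1153),.04,.107)):
    m=(np.hypot(P[...,0]-x,P[...,1]-y)<r)&(abs(P[...,2]-h)<.008); t=P[m]; print(nm,m.sum(),rect(t),"z",np.median(t[:,2]).round(4),"exp",h)
cv2.imwrite("pics/end.png",np.vstack([cv2.resize(p[120:345,100:400,::-1],(400,300)),cv2.resize(q[100:430,180:480,::-1],(400,300))]))
E
```

```text
clock: 35.5
eef_pos: [0.4241, 0.1157, 0.0919]
orientation: [0.52, 0.854, -0.001, -0.001]
wrist_force: [-0.2, -0.2, -0.2]
gripper_width: 0.999
gripper_force: 0.0
clock: 36.5
eef_pos: [0.4244, -0.0605, 0.2531]
orientation: [0.52, 0.854, 0.0, 0.0]
wrist_force: [1.4, 0.4, -0.5]
gripper_width: 0.999
gripper_force: 0.0
clock: 37.5
eef_pos: [0.425, -0.3329, 0.2525]
orientation: [0.52, 0.854, 0.0, -0.0]
wrist_force: [-0.6, 0.2, -0.8]
gripper_width: 0.999
gripper_force: 0.0
shaker 163 [588.5 -88.5  31.1  32.3   6.3] z 0.0991 exp 0.101
bottle 276 [593.  114.9  41.9  38.8  28.9] z 0.1553 exp 0.156
carton 273 [469.1 -65.5  45.5  30.2  50.9] z 0.0848 exp 0.085
tin 479 [424.1 115.5  47.8  48.3  27.8] z 0.107 exp 0.107
```

View pics/end.png

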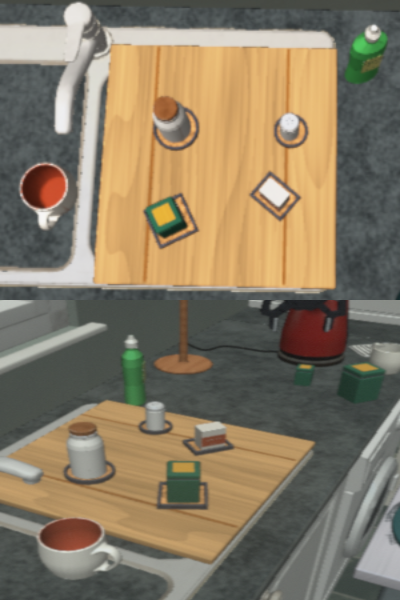

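All four stand upright in their trays at the expected heights and angles: bottle (175,120), shaker (290,128), carton (273,192), tin (168,215). The mug and washing-up bottle look undisturbed.

```bash
python3 -c "
from plant import *
print(hand_in())"
```

```text
the job is handed in; nothing more can be done
None
```

The shaker, wood-topped bottle, carton and middle-sized tea tin are upright and released in their own trays, checked in the final camera views; the mug and washing-up bottle look undisturbed, and I handed the job in at about 37.6 s.

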